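# Load the demagnetiser and set its detented selector

## Robot

A 6-joint arm with a two-finger parallel gripper is mounted at the origin on the work surface; the furniture and walls round the work are solid. World frame = base frame: x ahead of the robot, y to its left, z up, the work surface at z = 0. Lengths are in mm, angles in rad, forces in N, time in s.
With the tool pointing down it reaches from about 350 to 775 mm from the base axis. Payload 7.3 kg.
Tool frame: the origin (TCP) lies at the very end of the fingers, on their centre line; the grasp point (between the pads) lies behind it (bot.grip_point_offset is the z of the grasp point in the tool frame, in mm); z points along the fingers, y is the line along which they close (so a half turn about z gives the same grasp; the last joint's range is limited). The gripper opens to 92 mm and grips with 3 to 60 N. Pads are 19 mm wide; open, the fingers measure 130 mm over their backs; the gripper's body (75 mm by 190 mm) begins 47 mm behind the grasp point.
Start: joints at [-1.42, 0.342, 1.524, -0, 1.275, -0.146], TCP at [153.565, -502.059, 226.741] pointing down, gripper open.
Joint ranges: [-2.53, 2.53], [-0.77, 2.02], [0.04, 2.7], [-1, 4.14], [0.28, 2.66], [-3.11, 3.11]. Speed limits (rad/s): [2.57, 2.57, 3.14, 3.14, 3.14, 3.14].

## Interface

Orientations are given as [roll, pitch, yaw] about the fixed x, y, z axes, in that order (R = Rz(yaw) Ry(pitch) Rx(roll)).
In Python, from plant import bot gives the robot as it stands. The module is installed in compiled form; this text tells all that it offers.
- The arm moves only by the shell command python3 -m crank 'ROWS'. ROWS is JSON, a list that holds one entry, the list of rows, each a list of 5 numbers: the opening, from 0 (shut) to 1 (fully open), then the shift along the tool's x, y, z in cm, then the turn about the tool's z in degrees. In form: [[[claw, x, y, z, turn], ...]]. A call has exactly 10 rows; each row is the pose to reach, as a shift and turn from the pose commanded when the call began, along the tool's axes at that moment; what a row does not reach only later rows make up. A row lasts 1/10 s, in which the tool goes at most 50 mm and 8.59 degrees, less where a joint would pass 70% of its speed; a pose out of reach is approached as far as the arm can. A call with a gripper value outside its range is refused whole. The fingers move at their own pace and stop on an object; the grip force is fixed at half the most. Time passes only in rows, so rows that repeat a pose let the fingers close, or fill a call up. It gives the time, the measured TCP pose, the force, the opening and the grip force at its end, in the units of the state.
- bot.get_obs(): the state, without advancing time (a new reading comes with each control period).
- bot.capture(name): name is "side" or "top"; returns (picture, depth): 480x640x3 uint8, red, green, blue; 480x640 float32, mm along the optical axis (not along the pixel's ray), 0 where there is no reading.
- bot.calibration(name): a dict with "vertical_fov" (degrees; the focal length in pixels is half the picture's height over the tangent of half this angle, whatever the lens; pixels are square), "cx", "cy" (the principal point, pixels), "rvec" (rotation vector, rad) and "tvec" (3), from world to camera coordinates, as OpenCV has them. Camera axes: x right, y down, z forward; pixel columns grow to the right and rows downward; lengths in mm; the calibration is good to about 2 mm. A picture is of the moment at which its call begins. calibration takes no time and is no camera call.
- bot.close_job(): hands the job in; it is judged then, once.
The state is a dict: "time": time; "joint_positions": joint angles; "dq": joint speeds; "tau": joint torques, N m; "tool_pos": TCP position; "tcp_rot": TCP orientation; "contact_force": force on the tool from outside, world axes, zero at the start; "moment": the same for the moment, N m; "grip_width": finger opening in mm; "finger_force": force on a finger pad.
Only numpy, scipy, OpenCV 4.12 (cv2) and the standard library are available. Lean on these libraries where they do the work, as an engineer would, in place of code of your own. Each camera call takes 0.05 s, during which the arm holds its last target. There are 200 camera calls.

## Task

Lay the longer of the two loose square steel tubes flat in the tray of the demagnetiser plate, between the tray's low ledges, and let go of it. Then turn the selector on its control box's sloping panel clockwise until it clicks in at the three-pip mark, never on to four pips, and let go; hold and press the plastic knob gently, with no more than about 20 N of grip. Leave the shorter tube where it lies.

Things in the scene. Friction and masses are not known exactly. Their poses are not given: they have to be found in the camera images.
- demagnetiser: The demagnetiser plate: fixed low grey block, 110 mm deep (x), 174 mm wide (y), 30 mm high, with the tray on top. Origin under its middle, on the bench; x away from the robot when its yaw is 0, y left, z up.
- control_box: The demagnetiser's control box: fixed, grey, 150 mm deep (x), 164 mm wide (y), 39 mm high at the front (-x) and about 115 mm at the back (+x), turned so that its front faces the robot's left. Its top is a bare aluminium panel sloping 27 degrees down to the front. Origin under its middle, on the bench; z up.
- marks (a point): The panel's two-pip mark, straight up the slope from the knob's axis (65 mm from it); axes as the control box's. Five dark marks stand in a fan round the knob's upper side, 25 degrees apart, clockwise from the left: open ring (off), one pip, two pips, three pips, four pips.
- tray_floor (a point): Centre of the tray's flat floor, 32 mm above the bench, axes as the demagnetiser's. The tray is a shallow rectangle, 150 mm long along y and 50 mm wide along x inside, bounded by steel ledges 7 mm high and 6 mm thick.
- long_tube: Loose square steel tube, 24 x 24 mm and 120 mm long along its y axis, about 0.12 kg, lying on the bench; origin in the middle of its underside, z up.
- short_tube: Loose square steel tube, 22 x 22 mm and only 70 mm long along its y axis, lying on the bench near the long one (which of the two is nearer the robot changes); origin in the middle of its underside, z up. To be left alone.
- selector (a joint): Angle of the selector knob in rad, growing clockwise as seen from in front of the panel. 0 at the ring (off), 0.436 at one pip, 0.873 at two, 1.309 at three, 1.745 at four, where it meets a stop. A spring detent pulls it into the nearest of these positions; getting over the crest between two takes about 0.12 N m. It starts at the ring, one pip or two pips.
- selector_grip (a point): On the knob's turning axis, 30 mm above the panel. z: turning axis, out of the panel, 27 degrees from vertical towards the box's front; x: along the bar to its nose (white line). Black plastic: round base 72 mm in diameter, top 7 mm above the panel; on it a bar, x -35 to 35 mm, 18 mm thick in y (13 at x over 21), top 34 mm above the panel. Grip across the bar, tool along the axis.

How it is judged:
By the outcome, as a careful person would: the job done as asked, in the order asked, and still so for the second after the job is handed in, with the robot touching nothing.
It also fails if it takes over 51 s, if anything falls off the work surface, if the arm or the gripper's body presses on something with over 40 N, if the wrist force passes 120 N, or if a joint passes its speed limit or range.

## Working session

There is one attempt and no reset: what is moved stays moved. The work goes in short steps, Python scripts to look and compute and a shell command to move; the robot and the scene stay as the last step left them, time stands still between calls to the robot, and variables do not carry over. Pictures are saved under pics/ and viewed, at most 11 in all, crops included, and the job is handed in when it is done.

```bash
mkdir -p pics
cat > h.py <<'E'
import numpy as np, cv2
from plant import bot
from scipy.spatial.transform import Rotation as R
def cam(n):
    c=bot.calibration(n); f=240/np.tan(np.radians(c["vertical_fov"])/2)
    return f,c["cx"],c["cy"],R.from_rotvec(np.ravel(c["rvec"])).as_matrix(),np.ravel(c["tvec"])
def ray(n,u,v):
    f,cx,cy,M,t=cam(n); d=M.T@np.array([(u-cx)/f,(v-cy)/f,1.]); return -M.T@t,d
def onz(n,u,v,z):
    o,d=ray(n,u,v); return o+d*(z-o[2])/d[2]
def pts(n,dep):
    f,cx,cy,M,t=cam(n); v,u=np.mgrid[:480,:640]
    P=np.stack([(u-cx)/f*dep,(v-cy)/f*dep,dep],-1); return (P-t)@M
def proj(n,p):
    f,cx,cy,M,t=cam(n); q=M@np.asarray(p,float)+t; return f*q[0]/q[2]+cx,f*q[1]/q[2]+cy
E
python3 - <<'E'
from h import *
for n in("top","side"):
    i,d=bot.capture(n); cv2.imwrite(f"pics/{n}0.png",i[...,::-1]); np.save(n+"0.npy",d)
    print(n,cam(n),(d>0).mean())
    print(bot.calibration(n))
o=bot.get_obs();print(o,bot.grip_point_offset)
E
```

```text
top (np.float64(556.3023429557521), 306.3603326070005, 226.67402052084734, array([[-0.01104639, -0.99990101, -0.00871462],
       [-0.99756344,  0.01162011, -0.06879071],
       [ 0.06888516,  0.0079335 , -0.99759305]]), array([  38.34567097,  485.00112895, 1261.93349603])) 0.996025390625
{'vertical_fov': 46.67267438223214, 'cx': 306.3603326070005, 'cy': 226.67402052084734, 'rvec': array([ 2.1699145 , -2.19467762,  0.06611129]), 'tvec': array([  38.34567097,  485.00112895, 1261.93349603])}
side (np.float64(571.3877375848491), 313.2699284247263, 237.09551881430812, array([[-0.99424409, -0.10394456,  0.02596572],
       [-0.07084401,  0.45602091, -0.88714489],
       [ 0.08037297, -0.88387808, -0.46075994]]), array([ 506.98456028,  101.58240359, 1378.8123279 ])) 0.9959895833333333
{'vertical_fov': 45.56773515280007, 'cx': 313.2699284247263, 'cy': 237.09551881430812, 'rvec': array([ 0.15930675, -2.65318214,  1.61415536]), 'tvec': array([ 506.98456028,  101.58240359, 1378.8123279 ])}
{'time': 0.1, 'joint_positions': array([-1.42000228e+00,  3.42665081e-01,  1.52488190e+00,  1.04977221e-05,
        1.27540959e+00, -1.46009267e-01]), 'dq': array([ 0.00202554, -0.00183767, -0.0034317 , -0.00072297,  0.00016789,
       -0.00082632]), 'tau': array([ 1.31989764e-03, -4.32004952e+01, -2.44694245e+01,  7.18992669e-02,
        5.26598340e-02, -5.08831351e-05]), 'tool_pos': array([ 153.5109851 , -501.69185227,  226.12203457]), 'tcp_rot': array([-3.14024471e+00, -2.08369665e-04,  2.96800112e-01]), 'contact_force': array([-0.60706466,  0.4777871 , -0.07421402]), 'moment': array([ 0.02318165,  0.01049062, -0.06962828]), 'finger_force': 0.0, 'grip_width': 91.89475673987621} -18.8
```

View pics/top0.png

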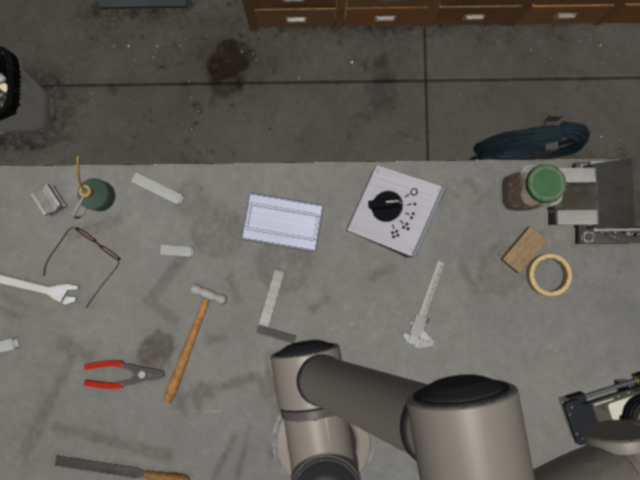

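View pics/side0.png

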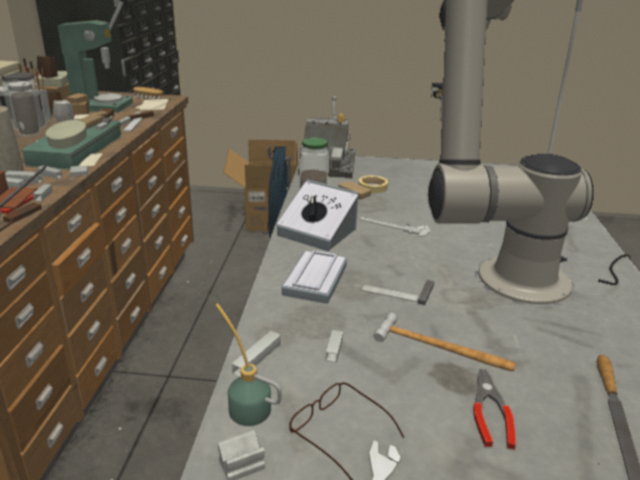

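The top view shows the long tube at about (157,188), the short one at (176,251), the demagnetiser tray at (283,222), and the control box at (395,210) with its knob at (385,206). The ring mark is at (413,192) and the four pips at about (396,235). In the side view the box is at (320,213), the tray at (316,273), the long tube at (257,351) and the short one at (334,345).

```bash
cat > m.py <<'E'
from h import *
im=cv2.imread("pics/top0.png"); d=np.load("top0.npy"); P=pts("top",d)
hsv=cv2.cvtColor(im,cv2.COLOR_BGR2HSV)
def roi(u0,u1,v0,v1):
    m=np.zeros((480,640),bool); m[v0:v1,u0:u1]=1; return m
def rect(m,z,nm):
    m=m.astype(np.uint8); n,l,s,c=cv2.connectedComponentsWithStats(m); k=1+np.argmax(s[1:,4]); v,u=np.where(l==k)
    Q=np.array([onz("top",a,b,z)[:2] for a,b in zip(u,v)]).astype(np.float32)
    r=cv2.minAreaRect(Q); b=cv2.boxPoints(r); e=b[1]-b[0],b[2]-b[1]; L=max(e,key=np.linalg.norm)
    print(nm,len(Q),"c",np.round(r[0],1),"mean",Q.mean(0),"size",np.round(r[1],1),"long dir deg",np.degrees(np.arctan2(L[1],L[0])))
    print('   depth z med',np.median(P[...,2][l==k]))
print("bench z",np.median(P[roi(200,235,180,300)][:,2]))
z=P[...,2]
for nm,r,h in(("long",(128,188,168,208),24),("short",(155,198,240,262),22)):
    m=roi(*r); rect(m&(z>h-9)&(z<h+12),h,nm+" depth"); rect(m&(im.min(2)>135),h,nm+" bright")
m=roi(235,330,188,255); rect(m&(z>20),30,"demag depth"); 
mm=m&(z>20); print("demag z pct",np.percentile(z[mm],[5,25,50,75,95]))
# panel plane
m=roi(345,446,162,258)&(z>33)&(im.min(2)>130); Q=P[m]
for _ in range(3):
    A=np.c_[Q[:,:2],np.ones(len(Q))]; s=np.linalg.lstsq(A,Q[:,2],rcond=None)[0]; res=A@s-Q[:,2]; Q=Q[abs(res)<4]
n=np.array([-s[0],-s[1],1]); n/=np.linalg.norm(n)
print("normal",n,"tilt",np.degrees(np.arccos(n[2])),"front dir deg",np.degrees(np.arctan2(n[1],n[0])),"centroid",Q.mean(0),len(Q))
np.save("pl.npy",np.r_[n,n@Q.mean(0)])
m=roi(340,446,160,262)&(z>33); rect(m,60,"box")
h=P@n-n@Q.mean(0)
k=roi(360,410,185,228)&(h>24)&(h<42); print("bar top",k.sum(),P[k].mean(0),"h",np.median(h[k]))
q=P[k]-P[k].mean(0); w,V=np.linalg.eigh(q.T@q/len(q)); print("bar dir",V[:,2],np.sqrt(w))
k=roi(360,412,185,228)&(im.max(2)<70); print("dark",k.sum())
cv2.imwrite("pics/knob.png",cv2.resize(im[155:265,335:450],None,fx=5,fy=5,interpolation=cv2.INTER_CUBIC))
E
python3 m.py
```

```text
bench z 0.8937921456134121
long depth 540 c [578.5 376.2] mean [579.07556 377.37897] size [121.9  24. ] long dir deg 63.478756
   depth z med 24.533036264776058
long bright 566 c [577.3 376.1] mean [577.8891 376.7352] size [124.8  24.7] long dir deg 62.87174
   depth z med 24.33272587147755
short depth 294 c [434.9 331.9] mean [434.93658 332.46744] size [71.7 21.9] long dir deg 84.80449
   depth z med 22.873571411564622
short bright 294 c [434.6 331.3] mean [434.4487  332.66006] size [73.6 21.6] long dir deg 85.56021
   depth z med 22.7441538667891Traceback (most recent call last):
  File "m.py", line 16, in <module>
    m=roi(235,330,188,255); rect(m&(z>20),30,"demag depth");
                            ~~~~^^^^^^^^^^^^^^^^^^^^^^^^^^^
  File "m.py", line 8, in rect
    Q=np.array([onz("top",a,b,z)[:2] for a,b in zip(u,v)]).astype(np.float32)
                ~~~^^^^^^^^^^^^^
  File "h.py", line 10, in onz
    o,d=ray(n,u,v); return o+d*(z-o[2])/d[2]
        ~~~^^^^^^^
  File "h.py", line 8, in ray
    f,cx,cy,M,t=cam(n); d=M.T@np.array([(u-cx)/f,(v-cy)/f,1.]); return -M.T@t,d
                ~~~^^^
  File "h.py", line 5, in cam
    c=bot.calibration(n); f=240/np.tan(np.radians(c["vertical_fov"])/2)
ValueError: time passes only in moves, steps and waits
```

```bash
python3 - <<'E'
s=open('h.py').read()
s=s.replace("def cam(n):","import functools\n@functools.lru_cache\ndef cam(n):")
open('h.py','w').write(s)
E
python3 m.py
```

```text
bench z 0.8937921456134121
long depth 540 c [578.5 376.2] mean [579.07556 377.37897] size [121.9  24. ] long dir deg 63.478756
   depth z med 24.533036264776058
long bright 566 c [577.3 376.1] mean [577.8891 376.7352] size [124.8  24.7] long dir deg 62.87174
   depth z med 24.33272587147755
short depth 294 c [434.9 331.9] mean [434.93658 332.46744] size [71.7 21.9] long dir deg 84.80449
   depth z med 22.873571411564622
short bright 294 c [434.6 331.3] mean [434.4487  332.66006] size [73.6 21.6] long dir deg 85.56021
   depth z med 22.7441538667891
demag depth 3662 c [499.  87.] mean [496.79678  87.50104] size [174.1 114.1] long dir deg 79.64205
   depth z med 32.747266114358766
demag z pct [27.63485694 30.60993726 32.75436234 35.19258673 40.55426798]
normal [0.32155938 0.16871478 0.93173756] tilt 21.292689993327997 front dir deg 27.68495904975475 centroid [ 531.04872811 -168.68144163   78.11194142] 358
box 5537 c [ 521.2 -166.8] mean [ 517.2326  -166.85088] size [163.8 177.7] long dir deg -25.042278
   depth z med 85.02126593393974
bar top 157 [ 531.08566028 -143.4440943   104.0186798 ] h 28.13213169255212
bar dir [ 0.03750021  0.93714319 -0.34692417] [ 2.14961501  4.62628745 13.85656212]
dark 681
```

View pics/knob.png

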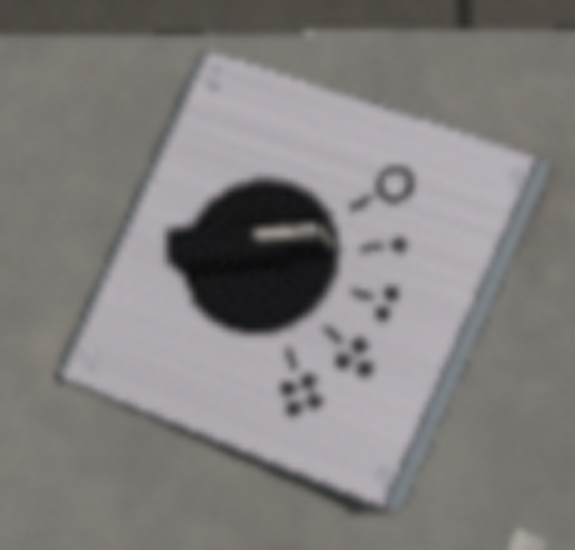

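The crop shows the panel corners at about (208,52), (547,158), (395,508) and (60,378), with the ring mark top right and the pips going clockwise down. The bar's white line points right at the one-pip mark, so the selector has to turn about +50° clockwise.

```bash
cat > m2.py <<'E'
from m import *
print("----")
c=np.array([[208,52],[547,158],[395,508],[60,378]])/5+[335,155]-.4
hz=[39,115.4,115.4,39]
W=np.array([onz("top",*p,z) for p,z in zip(c,hz)]); print(W.round(1)); 
print("sides",[np.linalg.norm((W[i]-W[(i+1)%4])).round(1) for i in range(4)],"slope len should be",150/np.cos(np.radians(27)))
yax=(W[0]-W[3])[:2]+(W[1]-W[2])[:2]; xax=(W[1]-W[0])[:2]+(W[2]-W[3])[:2]
print("dirs",np.degrees(np.arctan2(*yax[::-1])),np.degrees(np.arctan2(*xax[::-1])),"centre",W.mean(0))
m=np.zeros((480,640),np.uint8); cv2.fillConvexPoly(m,np.int32(c.mean(0)+(c-c.mean(0))*.92),1); 
cv2.circle(m,(387,205),24,0,-1); Q=P[m>0]
for t in (30,12,8,6,6,6):
    s=np.linalg.lstsq(np.c_[Q[:,:2],np.ones(len(Q))],Q[:,2],rcond=None)[0]; Q=P[m>0]; r=Q@np.array([-s[0],-s[1],1])-s[2]; print(r.std(),end=' '); Q=Q[abs(r-np.median(r))<t]
n=np.array([-s[0],-s[1],1]); n/=np.linalg.norm(n)
print("normal",n,"tilt",np.degrees(np.arccos(n[2])),"front",np.degrees(np.arctan2(n[1],n[0])),len(Q))
a=np.radians(180+np.degrees(np.arctan2(*xax[::-1]))); n=np.array([np.sin(np.radians(27))*np.cos(a),np.sin(np.radians(27))*np.sin(a),np.cos(np.radians(27))])
off=np.median(P[m>0]@n); off2=(W@n).mean(); print("n",n,"off depth/corner",off,off2)
def onplane(u,v,h):
    o,dd=ray("top",u,v); return o+dd*((off2+h-o@n)/(dd@n))
# knob: disc at crop (256,256) height 7; bar top points
up=np.array([0,0,1])-n*n[2]; up/=np.linalg.norm(up); right=np.cross(up,n)
def pr(nm,u,v,h,C):
    q=onplane(u/5+335-.4,v/5+155-.4,h)-C; x,y=q@right,q@up; print(nm,"r",round(np.hypot(x,y),1),"cw from up",round(np.degrees(np.arctan2(x,y)),1))
k=(im.max(2)<75)&roi(362,408,186,226); v,u=np.where(k); 
Qd=np.array([onplane(a,b,7) for a,b in zip(u,v)]); (x,y),r=cv2.minEnclosingCircle(np.c_[Qd@right,Qd@up].astype(np.float32)); 
L=[("ring",397,184),("1",400,244),("2m",388,304),("3m",354,358),("4m",301,394)]
M=np.array([onplane(u/5+335-.4,v/5+155-.4,0) for _,u,v in L])
A=np.c_[M@right,M@up]; s=np.linalg.lstsq(np.c_[2*A,np.ones(5)],(A**2).sum(1),rcond=None)[0]; print("marks circle",s[:2],np.sqrt(s[2]+s[:2]@s[:2])); 
C1=right*s[0]+up*s[1]+n*off2
C2=right*x+up*y+n*off2; print("knob disc C",C2.round(1),"r",r,"marks C",C1.round(1))
C3=onplane(256/5+334.6,256/5+154.6,7)-7*n; print("eyeball disc C",C3)
cc=W.mean(0); print("box origin -> knob in plane (right,up)",(C3-cc)@right,(C3-cc)@up)
for C in(C3,):
    for l in L: pr(*l,0,C)
    pr("nose line end",318,233,34,C); pr("line start",255,236,34,C); pr("tail",170,235,34,C)
# demag from brightness
m=roi(235,330,188,255); rect(m&(im.min(2)>175),34,"demag bright")
cv2.imwrite("pics/dem.png",cv2.resize(im[180:260,230:335],None,fx=6,fy=6,interpolation=cv2.INTER_CUBIC))
E
python3 m2.py | sed -n '/----/,$p'
```

```text
----
[[ 622.6 -127.7   39. ]
 [ 561.5 -261.7  115.4]
 [ 413.5 -193.5  115.4]
 [ 474.8  -58.    39. ]]
sides [np.float64(165.9), np.float64(162.9), np.float64(167.2), np.float64(163.3)] slope len should be 168.3489356451541
dirs -24.987294514786388 -114.43096816279065 centre [ 518.11044743 -160.23268468   77.2       ]
97.76714317639721 104.08449557965143 104.30945266262805 104.3062219415604 104.30740984708721 104.30704859796364 normal [0.19121179 0.41059754 0.89154232] tilt 26.93230103087686 front 65.02900357760417 2751
n [0.18776892 0.4133403  0.89100652] off depth/corner 99.784601019397 99.84011801667833
marks circle [-538.75599991  -57.98167756] 76.22041061210297
knob disc C [ 509.3 -147.5   73.2] r 51.45697021484375 marks C [ 530.6 -134.5   62.6]
eyeball disc C [ 523.97068384 -145.49393014   69.12767804]
box origin -> knob in plane (right,up) 0.7603863478274502 -17.78081692721397
ring r 67.8 cw from up -49.4
1 r 62.3 cw from up -25.5
2m r 62.0 cw from up -0.4
3m r 63.4 cw from up 24.8
4m r 64.7 cw from up 49.7
nose line end r 35.7 cw from up -22.6
line start r 7.9 cw from up -27.2
tail r 30.8 cw from up 164.5
demag bright 1397 c [495.7  85.1] mean [496.35196  85.74998] size [153.6  50.3] long dir deg 79.69521
   depth z med 32.62917420617265
```

View pics/dem.png

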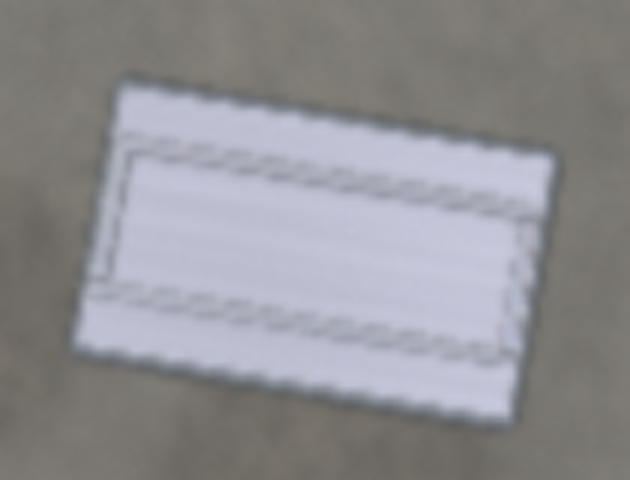

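The enlarged tray crop shows block corners at (118,80), (556,153), (514,424) and (74,350), so its middle is at about (315,252). That agrees with the depth fit: tray near (497,86), long axis 79.7°. The panel fit gives a 26.9° tilt facing 65°, and all five marks fall within 0.5° of where they should be. The moves can't tilt the tool, so I'll turn the knob by loosely straddling its bar with the fingers vertical.

```bash
cat > go.py <<'E'
import sys
from h import *
x,y,z,yaw=map(float,sys.argv[1:5]); o=bot.get_obs(); M=R.from_euler("xyz",o["tcp_rot"]).as_matrix()
s=M.T@(np.array([x,y,z])-o["tool_pos"])/10; t=-(yaw-np.degrees(o["tcp_rot"][2]))
print("shift cm",s.round(2),"turn",round((t+180)%360-180,1),"t",o["time"],"at",o["tool_pos"].round(1),np.degrees(o["tcp_rot"]).round(1),"len",np.linalg.norm(s).round(1),"grip",o["grip_width"].round(1))
E
python3 go.py 480 -200 226 40
python3 - <<'E'
from h import *
print(onz("top",282.2,221.7,30),onz("top",230+314/6-.4,180+249/6-.4,35))
E
```

```text
[496.49306435  87.63027655  30.        ] [497.47255525  87.9672742   35.        ]Traceback (most recent call last):
  File "go.py", line 5, in <module>
    print("shift cm",s.round(2),"turn",round((t+180)%360-180,1),"t",o["time"],"at",o["tool_pos"].round(1),np.degrees(o["tcp_rot"]).round(1),"len",np.linalg.norm(s).round(1),"grip",o["grip_width"].round(1))
                                                                                                                                                                                    ^^^^^^^^^^^^^^^^^^^^^
AttributeError: 'float' object has no attribute 'round'
```

```bash
sed -i 's/o\["grip_width"\].round(1)/o["grip_width"]/' go.py; python3 go.py 480 -200 226 40
```

```text
shift cm [ 40.04 -19.3    0.05] turn -23.0 t 0.1 at [ 153.5 -501.7  226.1] [-179.9   -0.    17. ] len 44.5 grip 91.89475673987621
```

```bash
python3 -m crank '[[[1,3,-1.5,0,-2],[1,7.5,-3.6,0,-4],[1,12,-5.8,0,-6],[1,16.5,-8,0,-9],[1,21,-10.1,0,-12],[1,25.5,-12.3,0,-15],[1,30,-14.5,0,-18],[1,34.5,-16.6,0,-20],[1,38,-18.3,0,-22],[1,40,-19.3,0,-23]]]'; python3 go.py 578 160 170 55
```

```text
time: 1.1
tool_pos: [481.3, -197.9, 226.3]
tcp_rot: [-3.141, -0.0, 0.702]
contact_force: [0.1, -0.6, 0.6]
grip_width: 91.7
finger_force: 0.0
shift cm [ 30.5  -21.08   5.65] turn -14.8 t 1.1 at [ 481.3 -197.9  226.3] [-180.    -0.    40.2] len 37.5 grip 91.74382682491863
```

```bash
python3 -m crank '[[[1,2,-1.4,0,-1],[1,5,-3.5,0.5,-2.5],[1,8.5,-5.9,1,-4],[1,12,-8.3,1.5,-6],[1,15.5,-10.7,2,-7.5],[1,19,-13.1,3,-9],[1,22.5,-15.6,4,-11],[1,26,-18,5,-13],[1,29,-20,5.5,-14.5],[1,30.5,-21.1,5.6,-14.8]]]'; python3 go.py 578 376.5 120 63.2
```

```text
time: 2.1
tool_pos: [577.3, 159.9, 169.3]
tcp_rot: [-3.14, 0.001, 0.959]
contact_force: [0.2, 0.1, -0.7]
grip_width: 91.8
finger_force: 0.0
shift cm [ 17.78 -12.37   4.93] turn -8.2 t 2.1 at [577.3 159.9 169.3] [-1.799e+02  1.000e-01  5.500e+01] len 22.2 grip 91.8229368939907
```

```bash
python3 -m crank '[[[1,2,-1.4,0.5,-1],[1,5,-3.5,1,-2.5],[1,8.5,-5.9,2,-4],[1,12,-8.3,3,-6],[1,15,-10.4,4,-7.5],[1,17,-11.8,4.7,-8],[1,17.8,-12.4,4.9,-8.2],[1,17.8,-12.4,4.9,-8.2],[1,17.8,-12.4,4.9,-8.2],[1,17.8,-12.4,4.9,-8.2]]]'; python3 go.py 578.2 376.6 10 63.2
```

```text
time: 3.1
tool_pos: [579.6, 372.5, 122.4]
tcp_rot: [3.141, -0.0, 1.098]
contact_force: [-0.5, -0.5, 0.2]
grip_width: 91.8
finger_force: 0.0
shift cm [ 0.3  -0.32 11.24] turn -0.3 t 3.1 at [579.6 372.5 122.4] [180.   -0.   62.9] len 11.3 grip 91.81861093877208
```

```bash
python3 -m crank '[[[1,0.1,-0.1,2,-0.1],[1,0.2,-0.2,4.5,-0.2],[1,0.3,-0.3,6,-0.3],[1,0.3,-0.3,6,-0.3],[1,0.3,-0.3,6,-0.3],[1,0.3,-0.3,6,-0.3],[1,0.3,-0.3,6,-0.3],[1,0.3,-0.3,6,-0.3],[1,0.3,-0.3,6,-0.3],[1,0.3,-0.3,6,-0.3]]]'; python3 go.py 578.2 376.6 10 63.2
python3 - <<'E'
from h import *
i,d=bot.capture("side"); u,v=map(int,proj("side",[578,376,20])); cv2.imwrite("pics/s1.png",cv2.resize(i[v-90:v+70,u-110:u+110,::-1],None,fx=3,fy=3))
print(u,v)
E
```

```text
time: 4.1
tool_pos: [577.6, 378.2, 61.9]
tcp_rot: [3.141, -0.0, 1.105]
contact_force: [0.7, -0.7, 0.1]
grip_width: 91.9
finger_force: 0.0
shift cm [-0.12  0.12  5.19] turn 0.1 t 4.1 at [577.6 378.2  61.9] [180.   -0.   63.3] len 5.2 grip 91.88530263915517
257 350
```

View pics/s1.png

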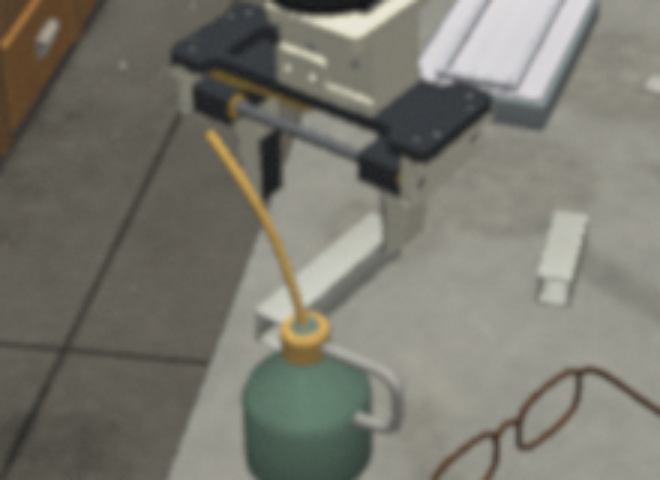

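The gripper is straddling the long tube's middle, with a finger at about (395,210) of the crop, and the oil can stays clear.

```bash
python3 -m crank '[[[1,-0.1,0.1,1.5,0],[1,-0.1,0.1,3,0],[1,-0.1,0.1,4.2,0],[1,-0.1,0.1,5,0],[1,-0.1,0.1,5.1,0],[1,-0.1,0.1,5.1,0],[0.5,-0.1,0.1,5.1,0],[0.3,-0.1,0.1,5.1,0],[0.2,-0.1,0.1,5.1,0],[0.2,-0.1,0.1,5.1,0]]]'; python3 -m crank '[[[0.1,0,0,0,0],[0.1,0,0,0,0],[0.1,0,0,0,0],[0.1,0,0,0,0],[0.1,0,0,0,0],[0.1,0,0,0,0],[0.1,0,0,-1,0],[0.1,0,0,-3,0],[0.1,0,0,-5,0],[0.1,0,0,-7,0]]]'; python3 go.py 497 170 80 79.7
```

```text
time: 5.15
tool_pos: [578.2, 376.9, 11.1]
tcp_rot: [3.141, -0.0, 1.105]
contact_force: [-0.2, 0.6, -0.1]
grip_width: 64.5
finger_force: 0.0
time: 6.15
tool_pos: [577.9, 376.8, 81.9]
tcp_rot: [-3.142, 0.0, 1.105]
contact_force: [-0.6, 0.0, -0.6]
grip_width: 24.0
finger_force: 30.0
shift cm [-22.11   2.06   0.19] turn -16.4 t 6.15 at [577.9 376.8  81.9] [-180.     0.    63.3] len 22.2 grip 24.035582032434036
```

```bash
python3 go.py 497 87 78 79.7; python3 -m crank '[[[0.1,-2,0.2,0,-1],[0.1,-5,0.5,0,-3],[0.1,-8,0.8,0,-6],[0.1,-11.5,1.1,0,-9],[0.1,-15,1.4,0,-12],[0.1,-18,1.7,0,-14],[0.1,-20.5,1.9,0,-15.5],[0.1,-22,2,0,-16.4],[0.1,-22,2,0,-16.4],[0.1,-22,2,0,-16.4]]]'; python3 go.py 497 87 80 79.7
```

```text
shift cm [-29.52   5.79   0.4 ] turn -16.4 t 6.15 at [577.9 376.8  81.9] [-180.     0.    63.3] len 30.1 grip 24.035582032434036
time: 7.15
tool_pos: [497.6, 171.5, 81.4]
tcp_rot: [3.14, -0.001, 1.39]
contact_force: [0.1, -0.2, -0.9]
grip_width: 24.0
finger_force: 30.0
shift cm [-8.32  1.46  0.13] turn -0.1 t 7.15 at [497.6 171.5  81.4] [179.9  -0.   79.6] len 8.4 grip 23.95187539497427
```

```bash
python3 -m crank '[[[0.1,-1.5,0.3,0,0],[0.1,-3.5,0.6,0,0],[0.1,-6,1,0,0],[0.1,-7.5,1.3,0,0],[0.1,-8.3,1.4,0,0],[0.1,-8.3,1.4,0,0],[0.1,-8.3,1.4,0.5,0],[0.1,-8.3,1.4,1.3,0],[0.1,-8.3,1.4,2,0],[0.1,-8.3,1.4,2,0]]]'; python3 go.py 497 87 43.5 79.7
python3 - <<'E'
from h import *
i,d=bot.capture("side"); u,v=map(int,proj("side",[497,87,40])); cv2.imwrite("pics/s2.png",cv2.resize(i[v-80:v+60,u-100:u+100,::-1],None,fx=4,fy=4))
E
```

```text
time: 8.15
tool_pos: [495.0, 87.5, 59.3]
tcp_rot: [-3.139, 0.001, 1.392]
contact_force: [0.5, -0.5, -1.6]
grip_width: 23.6
finger_force: 30.0
shift cm [-0.02  0.21  1.57] turn 0.0 t 8.15 at [495.   87.5  59.3] [-179.8    0.    79.7] len 1.6 grip 23.567576606164423
```

View pics/s2.png

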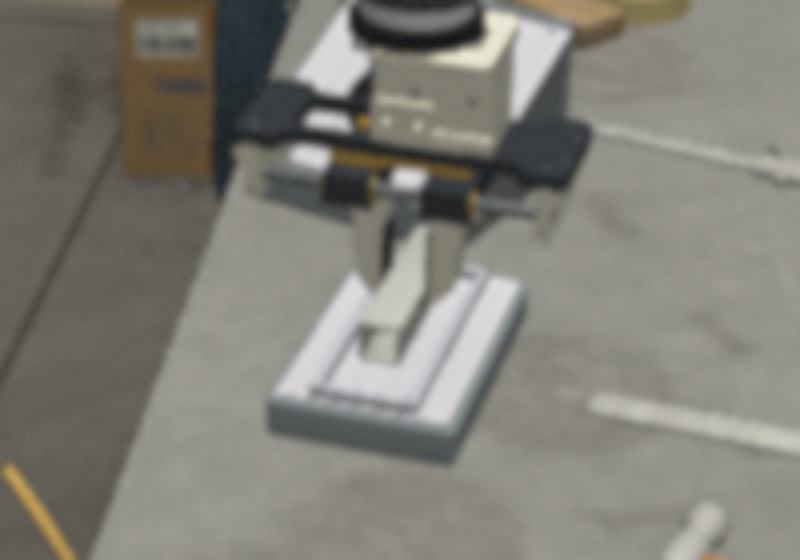

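The tube hangs level over the tray, centred between its ledges, with its near end at about (383,345) of the crop. Lower and release.

```bash
python3 -m crank '[[[0.1,0,0.2,0.4,0],[0.1,0,0.2,0.8,0],[0.1,0,0.2,1.1,0],[0.1,0,0.2,1.4,0],[0.1,0,0.2,1.5,0],[0.1,0,0.2,1.5,0],[0.1,0,0.2,1.5,0],[0.1,0,0.2,1.5,0],[0.1,0,0.2,1.5,0],[0.1,0,0.2,1.5,0]]]'; python3 go.py 497 87 43.5 79.7
```

```text
time: 9.2
tool_pos: [498.0, 86.7, 45.8]
tcp_rot: [3.141, 0.0, 1.391]
contact_force: [0.2, 0.2, -0.6]
grip_width: 23.7
finger_force: 30.0
shift cm [ 0.01 -0.1   0.23] turn 0.0 t 9.2 at [498.   86.7  45.8] [180.    0.   79.7] len 0.3 grip 23.749873867523622
```

```bash
python3 -m crank '[[[0.1,0,0,0.1,0],[0.1,0,0,0.1,0],[0.1,0,0,0.1,0],[0.1,0,0,0.2,0],[0.1,0,0,0.2,0],[0.1,0,0,0.2,0],[0.1,0,0,0.2,0],[0.1,0,0,0.2,0],[0.1,0,0,0.2,0],[0.1,0,0,0.2,0]]]'
```

```text
time: 10.2
tool_pos: [497.9, 86.7, 43.7]
tcp_rot: [3.142, 0.0, 1.391]
contact_force: [0.0, 0.0, -1.8]
grip_width: 24.1
finger_force: 30.0
```

```bash
python3 -m crank '[[[0.1,0,0,0.1,0],[0.1,0,0,0.1,0],[0.1,0,0,0.1,0],[0.35,0,0,0.1,0],[0.55,0,0,0.1,0],[0.55,0,0,0.1,0],[0.55,0,0,0.1,0],[0.55,0,0,0.1,0],[0.55,0,0,0.1,0],[0.55,0,0,0.1,0]]]'; python3 -m crank '[[[0.55,0,0,-1,0],[0.55,0,0,-3,0],[0.55,0,0,-6,0],[0.55,0,0,-9,0],[0.55,0,0,-11,0],[0.55,0,0,-11.5,0],[0.55,0,0,-11.5,0],[0.55,0,0,-11.5,0],[0.55,0,0,-11.5,0],[0.55,0,0,-11.5,0]]]';  python3 go.py 530 -134 155 92.6
```

```text
time: 11.2
tool_pos: [498.0, 86.7, 42.7]
tcp_rot: [3.142, 0.0, 1.391]
contact_force: [-0.3, 0.2, -0.1]
grip_width: 50.4
finger_force: 0.0
time: 12.2
tool_pos: [497.4, 86.7, 156.7]
tcp_rot: [-3.14, 0.0, 1.391]
contact_force: [0.1, -0.0, 1.0]
grip_width: 50.7
finger_force: 0.0
shift cm [-21.13   7.15   0.16] turn -12.9 t 12.2 at [497.4  86.7 156.7] [-179.9    0.    79.7] len 22.3 grip 50.65851239347947
```

```bash
python3 -m crank '[[[0.55,-2,0.7,0,-1],[0.45,-5,1.7,0,-3],[0.35,-8.5,2.9,0,-5],[0.35,-12,4,0,-7],[0.35,-15.5,5.2,0,-9],[0.35,-18.5,6.3,0,-11],[0.35,-20.5,6.9,0,-12.5],[0.35,-21.1,7.2,0,-12.9],[0.35,-21.1,7.2,0,-12.9],[0.35,-21.1,7.2,0,-12.9]]]';  python3 -m crank '[[[0.35,0,0,0.5,0],[0.35,0,0,1.5,0],[0.35,0,0,2.5,0],[0.35,0,0,3,0],[0.35,0,0,3,0],[0.35,0,0,3,0],[0.35,0,0,3,0],[0.35,0,0,3,0],[0.35,0,0,3,0],[0.35,0,0,3,0]]]'; python3 go.py 529 -134.8 86 92.6
python3 - <<'E'
from h import *
i,d=bot.capture("side"); u,v=map(int,proj("side",[524,-145,80])); cv2.imwrite("pics/s3.png",cv2.resize(i[v-60:v+40,u-60:u+60,::-1],None,fx=5,fy=5,interpolation=cv2.INTER_CUBIC))
i,d=bot.capture("top");cv2.imwrite("pics/t3.png",i[...,::-1]); 
P=pts("top",d); m=np.zeros((480,640),bool); m[190:255,240:325]=1; m&=(P[...,2]>47)&(P[...,2]<70)
v,u=np.where(m); Q=np.float32([onz("top",a,b,56)[:2] for a,b in zip(u,v)]); print("tube in tray",cv2.minAreaRect(Q),np.median(P[m][:,2]))
E
```

```text
time: 13.2
tool_pos: [530.8, -132.7, 157.4]
tcp_rot: [-3.141, -0.001, 1.616]
contact_force: [0.8, 0.1, 0.0]
grip_width: 32.0
finger_force: 0.0
time: 14.2
tool_pos: [531.2, -133.8, 127.9]
tcp_rot: [3.141, 0.0, 1.616]
contact_force: [0.9, -0.9, -0.8]
grip_width: 32.5
finger_force: 0.0
shift cm [-0.09 -0.22  4.19] turn 0.0 t 14.2 at [ 531.2 -133.8  127.9] [180.    0.   92.6] len 4.2 grip 32.46865462883408
tube in tray ((505.011962890625, 86.70088195800781), (119.9893798828125, 40.319091796875), 79.53636932373047) 56.4431462350651
```

View pics/s3.png

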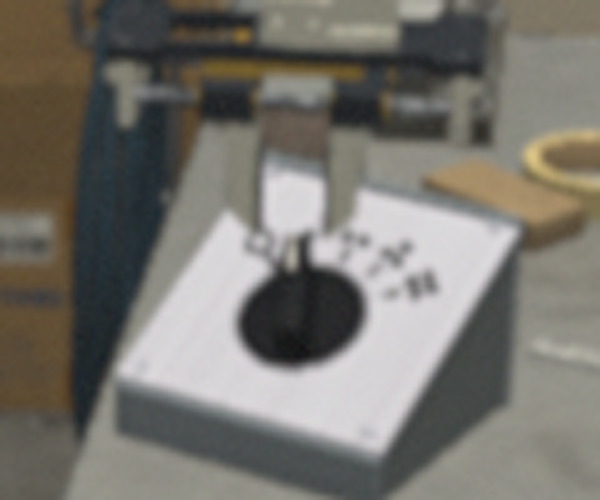

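The fingers hang above the bar, one on each side. The knob disc is centred at about (303,316) of the crop and the bar points up towards (298,240), at one pip.

Run:
```python
from h import *
n=np.array([np.sin(np.radians(27))*np.cos(np.radians(65)),np.sin(np.radians(27))*np.sin(np.radians(65)),np.cos(np.radians(27))])
C=np.array([524,-145.5,69.1]); u,v=map(int,proj("side",[524,-145,80]))
o,d=ray("side",303/5+u-60-.4,316/5+v-60-.4); off=n@C+7
p=o+d*((off-o@n)/(d@n))-7*n; print("knob C from side",p)
i,dd=bot.capture("top")
P=pts("top",dd); h=P@n-n@C
m=np.zeros((480,640),bool); m[188:225,245:325]=0
# tube top in image by brightness rows
r=P[185:255,240:325]; q=r[(r[...,2]>50)&(r[...,2]<64)]; print(len(q),np.percentile(q[:,0],[2,50,98]),np.percentile(q[:,1],[2,50,98]))
a=np.radians(79.7); L=np.array([np.cos(a),np.sin(a)]); W=np.array([-L[1],L[0]])
e=q[:,:2]-[497,87]; print(np.percentile(e@L,[1,5,50,95,99]).round(),np.percentile(e@W,[1,5,50,95,99]).round())
```

```text
knob C from side [ 522.88879559 -144.66714358   68.95467876]
582 [479.70397889 497.63955788 515.39741637] [ 31.15446859  88.89806296 144.73182417]
[-57. -52.   2.  55.  60.] [-12. -11.  -0.  11.  12.]
```

Both views agree on the knob axis to about 1 mm. The tube lies centred in the tray, its top at 56 mm.

```bash
python3 -m crank '[[[0.35,0,-0.2,0,0],[0.35,-0.1,-0.2,0.7,0],[0.35,-0.1,-0.2,1.5,0],[0.35,-0.1,-0.2,2.3,0],[0.35,-0.1,-0.2,3,0],[0.35,-0.1,-0.2,3.6,0],[0.35,-0.1,-0.2,4,0],[0.35,-0.1,-0.2,4,0],[0.35,-0.1,-0.2,4,0],[0.35,-0.1,-0.2,4,0]]]'; python3 -m crank '[[[0.3,0,0,0,0],[0.28,0,0,0,0],[0.28,0,0,0,0],[0.26,0,0,0,0],[0.26,0,0,0,0],[0.26,0,0,0,0],[0.26,0,0,0,0],[0.26,0,0,0,0],[0.26,0,0,0,0],[0.26,0,0,0,0]]]'; python3 go.py 528.5 -134.4 86 92.6
```

```text
time: 15.35
tool_pos: [529.4, -134.9, 88.0]
tcp_rot: [3.141, 0.0, 1.616]
contact_force: [-0.1, 0.4, 0.4]
grip_width: 31.8
finger_force: 0.0
time: 16.35
tool_pos: [529.1, -134.8, 87.7]
tcp_rot: [3.142, 0.0, 1.616]
contact_force: [-0.3, 0.3, -0.4]
grip_width: 23.7
finger_force: 0.0
shift cm [ 0.05 -0.06  0.17] turn 0.0 t 16.35 at [ 529.1 -134.8   87.7] [180.    0.   92.6] len 0.2 grip 23.7392724464799
```

```bash
python3 -m crank '[[[0.26,0,0,0,3],[0.26,0,0,0,6],[0.26,0,0,0,9],[0.26,0,0,0,12],[0.26,0,0,0,15],[0.26,0,0,0,18],[0.26,0,0,0,21],[0.26,0,0,0,24],[0.26,0,0,0,27],[0.26,0,0,0,30]]]'; python3 -m crank '[[[0.26,0,0,0,3],[0.26,0,0,0,6],[0.26,0,0,0,9],[0.26,0,0,0,12],[0.26,0,0,0,14],[0.26,0,0,0,16],[0.26,0,0,0,18],[0.26,0,0,0,20],[0.26,0,0,0,22],[0.26,0,0,0,22]]]'
python3 - <<'E'
from h import *
o=bot.get_obs();print(o["moment"],o["contact_force"],np.degrees(o["tcp_rot"]))
E
```

```text
time: 17.35
tool_pos: [531.4, -134.1, 88.5]
tcp_rot: [3.137, -0.003, 1.091]
contact_force: [6.0, 4.3, 1.7]
grip_width: 23.9
finger_force: 5.3
time: 18.35
tool_pos: [531.7, -135.1, 88.9]
tcp_rot: [3.136, -0.004, 0.708]
contact_force: [6.0, 1.6, 1.9]
grip_width: 24.4
finger_force: 3.9
[ 0.13487563 -1.05237124  0.14318188] [6.00965389 1.60830295 1.88056529] [179.70709614  -0.21199727  40.56462175]
```

```bash
python3 -m crank '[[[0.26,0,0,0,1],[0.26,0,0,0,2],[0.26,0,0,0,3],[0.26,0,0,0,3.5],[0.26,0,0,0,4],[0.26,0,0,0,4],[0.26,0,0,0,4],[0.26,0,0,0,4],[0.26,0,0,0,4],[0.26,0,0,0,4]]]'
python3 - <<'E'
from h import *
o=bot.get_obs();print(o["moment"],o["contact_force"],np.degrees(o["tcp_rot"]))
i,d=bot.capture("side"); u,v=map(int,proj("side",[524,-145,80])); cv2.imwrite("pics/s4.png",cv2.resize(i[v-60:v+40,u-60:u+60,::-1],None,fx=5,fy=5,interpolation=cv2.INTER_CUBIC))
E
```

```text
time: 19.35
tool_pos: [531.9, -135.2, 89.0]
tcp_rot: [3.136, -0.004, 0.639]
contact_force: [6.4, 1.0, 2.5]
grip_width: 24.1
finger_force: 6.0
[ 0.08523811 -1.1119054   0.17398009] [6.40107266 0.98303073 2.50323741] [179.69657677  -0.24152805  36.62391439]
```

View pics/s4.png

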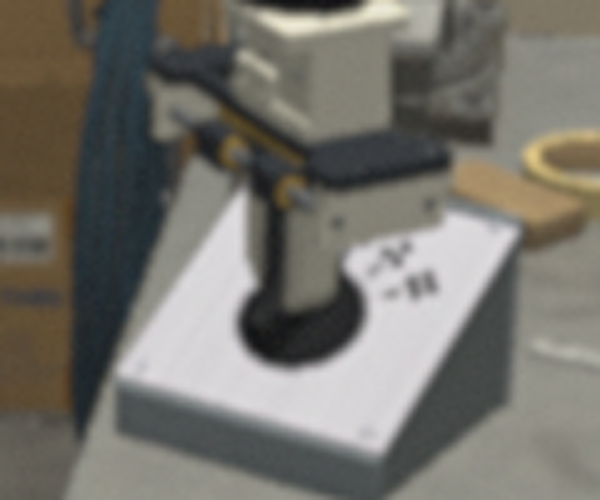

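```bash
python3 -m crank '[[[0.35,0,0,0,0],[0.35,0,0,0,0],[0.35,0,0,0,0],[0.35,0,0,0,0],[0.35,0,0,-0.5,0],[0.35,0,0,-2,0],[0.35,0,0,-4,0],[0.35,0,0,-4.5,0],[0.35,0,0,-4.5,0],[0.35,0,0,-4.5,0]]]'
python3 - <<'E'
from h import *
o=bot.get_obs();print(o["moment"],o["contact_force"],np.degrees(o["tcp_rot"]),o["tool_pos"])
i,d=bot.capture("side"); u,v=map(int,proj("side",[524,-145,80])); cv2.imwrite("pics/s5.png",cv2.resize(i[v-60:v+40,u-60:u+60,::-1],None,fx=5,fy=5,interpolation=cv2.INTER_CUBIC))
E
```

```text
time: 20.4
tool_pos: [528.7, -134.6, 132.1]
tcp_rot: [-3.141, 0.001, 0.639]
contact_force: [-0.2, -0.5, 1.0]
grip_width: 32.0
finger_force: 0.0
[-0.07412016 -0.00773053 -0.01435632] [-0.2116515  -0.54537868  1.04060114] [-1.79950103e+02  3.42131443e-02  3.66035911e+01] [ 528.66560367 -134.64232892  132.07675435]
```

View pics/s5.png

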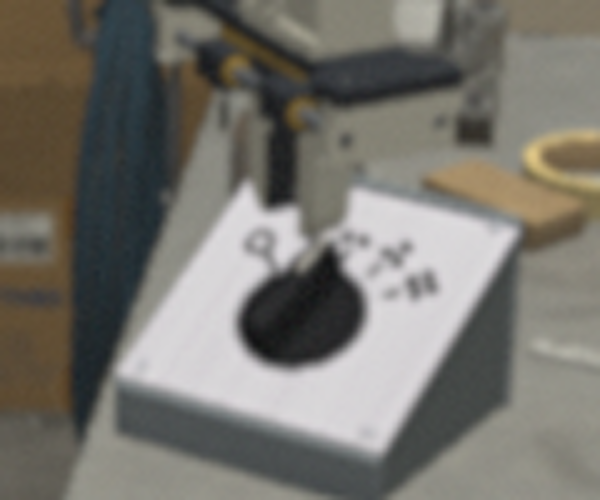

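The side crop shows the bar now leaning right, nose at about (330,250), away from the ring mark at (260,240). I'll compare that with where the nose should project at each position.

Run:
```python
from h import *
t=np.radians(27);a=np.radians(65)
n=np.array([np.sin(t)*np.cos(a),np.sin(t)*np.sin(a),np.cos(t)])
C=np.array([523.5,-145.1,69]); u,v=map(int,proj("side",[524,-145,80]))
up=np.array([0,0,1])-n*n[2]; up/=np.linalg.norm(up); right=np.cross(up,n)
for th in(-25,0,12.5,25):
    r=np.radians(th); d=up*np.cos(r)+right*np.sin(r)
    print(th,[tuple(np.round((np.array(proj("side",C+d*s+34*n))-[u-60,v-60])*5)) for s in(-35,0,35)], [tuple(np.round((np.array(proj("side",C+d*65))-[u-60,v-60])*5))])
```

```text
-25 [(np.float64(285.0), np.float64(331.0)), (np.float64(289.0), np.float64(280.0)), (np.float64(293.0), np.float64(230.0))] [(np.float64(310.0), np.float64(232.0))]
0 [(np.float64(257.0), np.float64(329.0)), (np.float64(289.0), np.float64(280.0)), (np.float64(320.0), np.float64(232.0))] [(np.float64(359.0), np.float64(235.0))]
12.5 [(np.float64(245.0), np.float64(324.0)), (np.float64(289.0), np.float64(280.0)), (np.float64(332.0), np.float64(237.0))] [(np.float64(380.0), np.float64(243.0))]
25 [(np.float64(236.0), np.float64(317.0)), (np.float64(289.0), np.float64(280.0)), (np.float64(342.0), np.float64(243.0))] [(np.float64(398.0), np.float64(255.0))]
```

```bash
cat > ang.py <<'E'
from h import *
t=np.radians(27);a=np.radians(65)
n=np.array([np.sin(t)*np.cos(a),np.sin(t)*np.sin(a),np.cos(t)])
C=np.array([523.5,-145.1,69]); up=np.array([0,0,1])-n*n[2]; up/=np.linalg.norm(up); right=np.cross(up,n)
for c in("side","top"):
    i,d=bot.capture(c); P=pts(c,d)-C; h=P@n; x=P@right; y=P@up
    m=(h>27)&(h<40)&(np.hypot(x,y)<38)&(i.max(2)<90)
    if m.sum()<20: print(c,m.sum()); continue
    q=np.c_[x[m],y[m]]; w,V=np.linalg.eigh(np.cov(q.T)); e=V[:,1]*np.sign(V[1,1])
    print(c,m.sum(),"cw from up",np.degrees(np.arctan2(e[0],e[1])).round(1),"sd",np.sqrt(w).round(1),"mean",q.mean(0).round(1),"h",np.median(h[m]).round(1),bot.get_obs()["time"])
E
python3 ang.py
```

```text
side 111 cw from up 13.0 sd [ 5.1 17.1] mean [-0.7 -8.9] h 31.6 20.5
top 0
```

```bash
python3 -m crank '[[[0.35,-1.5,0,-0.5,0],[0.35,-4,0,-1,0],[0.35,-7,0,-1.5,0],[0.35,-10,0,-1.5,0],[0.35,-12,0,-1.5,0],[0.35,-13,0,-1.5,0],[0.35,-13,0,-1.5,0],[0.35,-13,0,-1.5,0],[0.35,-13,0,-1.5,0],[0.35,-13,0,-1.5,0]]]'; python3 ang.py
python3 - <<'E'
from h import *
i,d=bot.capture("top"); cv2.imwrite("pics/t6.png",cv2.resize(i[155:265,335:450,::-1],None,fx=5,fy=5,interpolation=cv2.INTER_CUBIC))
E
```

```text
time: 21.55
tool_pos: [425.3, -211.8, 147.6]
tcp_rot: [-3.142, -0.0, 0.64]
contact_force: [0.1, -0.4, 0.5]
grip_width: 32.1
finger_force: 0.0
side 113 cw from up 13.7 sd [ 5.1 16.5] mean [ 0.1 -8.6] h 32.3 21.6
top 188 cw from up 9.1 sd [ 5.1 17.6] mean [-2.  -1.4] h 33.1 21.65
```

View pics/t6.png

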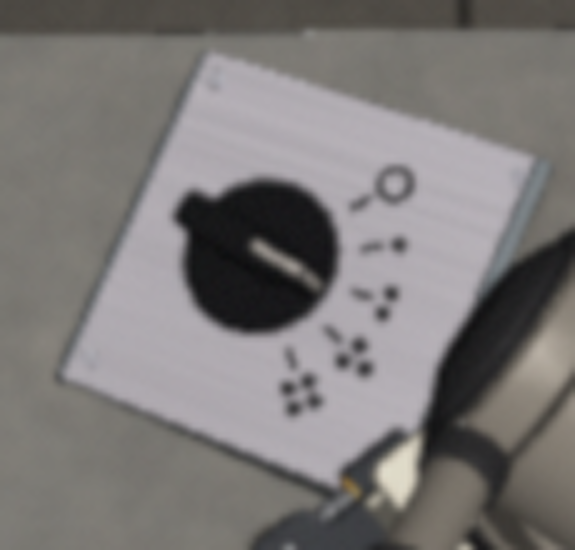

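The picture shows the white line running from (255,243) to (318,285), about 13° clockwise of two pips. The knob is resting on the crest between two and three, so it needs a little more turn.

```bash
python3 go.py 528.5 -134.4 132 50
```

```text
shift cm [12.93 -0.05  1.56] turn -13.3 t 21.7 at [ 425.1 -212.   147.6] [-180.     0.    36.7] len 13.0 grip 32.413082890305645
```

```bash
python3 -m crank '[[[0.35,2,0,0,-2],[0.35,5,0,0,-5],[0.35,8,0,0,-8],[0.35,11,0,0.5,-11],[0.35,12.9,0,1,-13.3],[0.35,12.9,0,1.5,-13.3],[0.35,12.9,0,1.5,-13.3],[0.35,12.9,0,1.5,-13.3],[0.35,12.9,0,1.5,-13.3],[0.35,12.9,0,1.5,-13.3]]]'; python3 go.py 528.5 -134.4 87 50
```

```text
time: 22.7
tool_pos: [528.1, -136.0, 133.1]
tcp_rot: [3.141, -0.0, 0.87]
contact_force: [-0.0, 0.3, 0.2]
grip_width: 31.9
finger_force: 0.0
shift cm [ 0.15 -0.07  4.61] turn -0.2 t 22.7 at [ 528.1 -136.   133.1] [180.   -0.   49.8] len 4.6 grip 31.915087430261163
```

```bash
python3 -m crank '[[[0.35,0.1,0,1,0],[0.35,0.1,0,2,0],[0.35,0.1,0,3,0],[0.35,0.1,0,4,0],[0.35,0.1,0,4.6,0],[0.35,0.1,0,4.6,0],[0.3,0.1,0,4.6,0],[0.26,0.1,0,4.6,0],[0.26,0.1,0,4.6,0],[0.26,0.1,0,4.6,0]]]'; python3 -m crank '[[[0.26,0,0,0,2],[0.26,0,0,0,4],[0.26,0,0,0,6],[0.26,0,0,0,8],[0.26,0,0,0,10],[0.26,0,0,0,12],[0.26,0,0,0,14],[0.26,0,0,0,16],[0.26,0,0,0,17],[0.26,0,0,0,17]]]';python3 - <<'E'
from h import *
o=bot.get_obs();print(o["moment"],o["contact_force"],np.degrees(o["tcp_rot"]))
E
```

```text
time: 23.7
tool_pos: [529.7, -135.1, 87.2]
tcp_rot: [3.14, -0.0, 0.871]
contact_force: [2.6, -1.6, -2.1]
grip_width: 24.2
finger_force: 1.3
time: 24.7
tool_pos: [531.1, -135.5, 88.0]
tcp_rot: [3.137, -0.003, 0.574]
contact_force: [2.9, -2.1, 3.2]
grip_width: 23.9
finger_force: 2.1
[-0.51657681 -0.49726076  0.04272236] [ 2.86636136 -2.11590089  3.19296666] [ 1.79735678e+02 -1.75253709e-01  3.28859776e+01]
```

```bash
python3 -m crank '[[[0.35,0,0,0,0],[0.35,0,0,0,0],[0.35,0,0,0,0],[0.35,0,0,-1,0],[0.35,0,0,-3,0],[0.35,0,0,-5,0],[0.35,-1,0,-6,0],[0.35,-3,0,-6,0],[0.35,-6,0,-6,0],[0.35,-9,0,-6,0]]]';python3 -m crank '[[[0.35,-3,0,0,0],[0.35,-4,0,0,0],[0.35,-4,0,0,0],[0.35,-4,0,0,0],[0.35,-4,0,0,0],[0.35,-4,0,0,0],[0.35,-4,0,0,0],[0.35,-4,0,0,0],[0.35,-4,0,0,0],[0.35,-4,0,0,0]]]'; python3 ang.py
python3 - <<'E'
from h import *
i,d=bot.capture("top"); cv2.imwrite("pics/t7.png",cv2.resize(i[155:265,230:450,::-1],None,fx=3.6,fy=3.6,interpolation=cv2.INTER_CUBIC))
E
```

```text
time: 25.7
tool_pos: [451.8, -183.9, 146.7]
tcp_rot: [-3.141, 0.0, 0.575]
contact_force: [-0.0, 0.3, -0.3]
grip_width: 31.9
finger_force: 0.0
time: 26.7
tool_pos: [419.9, -205.2, 146.7]
tcp_rot: [3.142, 0.0, 0.574]
contact_force: [-0.3, 0.0, 0.4]
grip_width: 32.2
finger_force: 0.0
side 113 cw from up 27.6 sd [ 5.6 16.1] mean [-2.1 -7.7] h 31.4 26.75
top 191 cw from up 24.4 sd [ 5.1 18.7] mean [-2.8  0. ] h 33.4 26.8
```

View pics/t7.png

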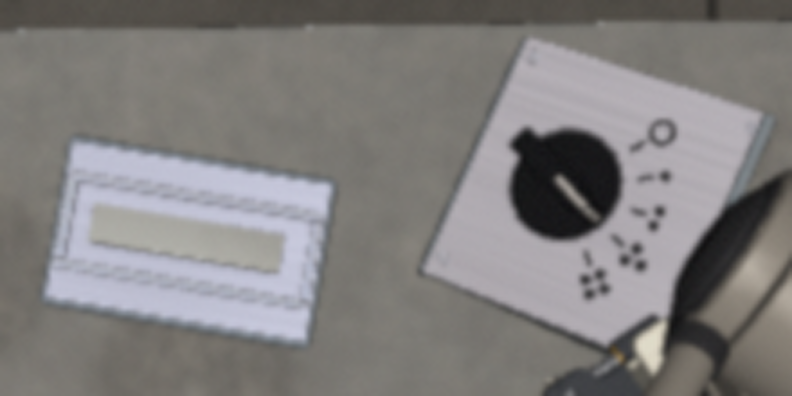

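The tube lies between the tray's ledges, around (188,238). The knob's white line runs from (558,180) to (597,217) towards the three-pip mark at (630,255). I'll check the exact angle from the line.

```bash
cat > line.py <<'E'
from h import *
from ang import n,C,up,right
def line(i):
    s=i[185:230,360:412].astype(int); s=cv2.resize(s.astype(np.uint8),None,fx=6,fy=6,interpolation=cv2.INTER_CUBIC)
    g=s.min(2); m=(g>105).astype(np.uint8); k,l,st,c=cv2.connectedComponentsWithStats(m)
    o,_=ray("top",0,0); out=[]
    for j in range(1,k):
        x,y,w,h,a=st[j]
        if x>0 and y>0 and x+w<s.shape[1] and y+h<s.shape[0] and a>60:
            v,u=np.where(l==j); Q=[]
            for p,q in zip(u,v):
                o,d=ray("top",(p+.5)/6-.5+360,(q+.5)/6-.5+185); Q.append(o+d*((n@C+34-o@n)/(d@n))-C)
            Q=np.array(Q); q=np.c_[Q@right,Q@up]; W,V=np.linalg.eigh(np.cov(q.T)); e=V[:,1]*np.sign(V[1,1]); out.append((a,np.degrees(np.arctan2(e[0],e[1])).round(1),q.mean(0).round(1),np.sqrt(W).round(1)))
    return out
print(line(cv2.imread("pics/top0.png")),line(cv2.imread("pics/t3.png")),line(bot.capture("top")[0]))
E
python3 line.py
```

```text
side 115 cw from up 27.8 sd [ 5.6 16.9] mean [-1.1 -6.4] h 31.4 26.9
top 189 cw from up 24.3 sd [ 5.1 18.4] mean [-2.9 -0.5] h 33.2 26.95
[(np.int32(644), np.float64(-24.0), array([-10.1,  18.5]), array([1.1, 6.9]))] [(np.int32(1901), np.float64(84.3), array([ -1.3, -32.6]), array([ 2.3, 10.2])), (np.int32(687), np.float64(1.8), array([-11.9,  33.8]), array([1.3, 6. ]))] [(np.int32(689), np.float64(25.5), array([ 6.5, 18.3]), array([1.1, 6.9]))]
```

The white line has turned 49.5°, from -24.0° to 25.5°, so it is in the three-pip detent. The tube is seated and the robot is clear.

```bash
python3 -c "
from plant import bot
print(bot.close_job())"
```

```text
the job is handed in; nothing more can be done
None
```

I handed in the job at about 27 s: the long tube lies flat between the tray's ledges, the selector sits at three pips (line measured at 25.5°, mark at 25°) after resting briefly between two and three, the highest finger force I read on the knob was 6 N, and the short tube was left alone.

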